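# Hang the rinsed electrode in the notch of the cell's bus bar

### The job

Take the rinsed plate electrode by the tab of its hanger from the white draining stand and hang its hook over the working bus bar (the bar with the red knob) of the clear cell, so that the plate hangs upright in the tank. Then slide it along the bar until the hook drops fully into the bar's notch, and leave it hanging there. Set it down gently instead of dropping it, do not touch the counter electrode on the other bar, and leave the wash bottle, the beaker and the jar where they stand.

Things in the scene. Friction and masses are not known exactly. Their poses are not given: they have to be found in the camera images.
- electrode: loose electrode, 0.16 to 0.3 kg: steel plate 80 wide, 68 high, 5 mm thick on a copper gooseneck hook, a bent strip 44 mm wide, 5 mm thick. Origin: middle of the underside of the hook's crown, which will rest on the bar. z runs up the plate's plane, y along the bar, x across. The plate spans z -42 to -110 mm at x = 0. At the start it leans on the stand, its z tilted 0.6 rad from vertical
- tab (a point): middle of the lifting tab of the electrode's hanger, 26 mm above the electrode's origin, same axes. The tab is 30 wide (y), 5 thick (x) and stands upright on the crown from z +5 to +46 mm (heights over the electrode's origin); grip it across its 30 mm. Pushed by the tab, the hung hook slides with 1 to 4 N, up to 8 N where it skews
- lip (a point): lower end of the hook's short lip, electrode axes, 15 mm below its crown's underside. The throat spans x -8 to +8 mm. The lip (x +8 to +13, end flared out to +16) ends here; at x -8 to -13 the long leg runs down and turns back 40 mm below the crown, under the bar, to the plate. So below the lip the hook is open toward +x for 25 mm: the bar (16 mm high) enters there
- cell: fixed electrolysis cell: empty clear tank 160 (x) x 200 (y) mm, walls 5 mm, rim 115 mm and floor 15 mm above the bench, base 176 x 216 mm. Origin: under its middle, on the bench. Two brass bars 12 wide, 16 mm high run along y in grey saddles (y +-90 to +-106 mm, 143 mm high, with clamp screws to 152 mm): working bar (red knob at its -y end) at x -15 mm, counter bar (black knob) at x +50 mm
- bar_mid (a point): point of the cell over the working bar's middle line, midway between the saddles, at the height of the bar's top face (138 mm); axes as the cell's, y along the bar, z up. 54 mm are free between the bar and the tank's front wall (-x). The bar's top has one notch, 47 mm long, 5 mm deep; the bar is clamped so that the notch's middle is up to 24 mm to either side (y) of this point, unreported
- counter_electrode: fixed counter electrode on the counter bar: same hook and tab as the electrode, seated in that bar's notch, dark plate 120 mm wide, x and y as the cell's. Origin: middle of its crown's underside
- stand: fixed white draining stand: drip tray 130 (x) x 116 (y) x 12 mm and an easel that leans 0.6 rad from vertical to its +x. The plate's lower edge stands on the easel's ledge behind toes 9 mm high, its back rests on the easel 66 mm wide; hook and tab are free above. Origin: under the tray, on the bench. The electrode's origin is about 42 mm to its +x, 115 mm up
- wash_bottle: loose squeeze bottle with red cap, 62 mm wide, 188 mm high, beyond the stand; bystander; origin at its underside
- beaker: loose glass beaker, 69 mm wide, 92 mm high, beyond the stand; bystander; origin under its middle
- jar: loose white screw-top jar, 63 mm wide, 91 mm high, right of the cell; bystander; origin under its middle

How it is judged:
By the outcome, as a careful person would: the job done as asked, in the order asked, and still so for the second after the job is handed in, with the robot touching nothing.
It also fails if it takes over 53 s, if anything falls off the work surface, if the arm or the gripper's body presses on something with over 40 N, if the wrist force passes 120 N, or if a joint passes its speed limit or range.

### The arm

A 7-joint arm with a two-finger parallel gripper is mounted at the origin on a cart in front of the work surface, level with it; the furniture and walls round the work are solid. World frame = base frame: x ahead of the robot, y to its left, z up, the work surface at z = 0. Lengths are in m, angles in degrees, forces in N, time in s.
With the tool pointing down it reaches from about 0.425 to 0.875 m from the base axis. Payload 4.7 kg.
Tool frame: the origin (TCP) lies midway between the tips of the shut fingers; the grasp point (between the pads) lies 19 mm behind it; z points along the fingers, y is the line along which they close (so a half turn about z gives the same grasp; the last joint's range is limited). The gripper opens to 87 mm and grips with 3 to 60 N. Pads are 19 mm wide; open, the fingers measure 117 mm over their backs; the gripper's body (75 mm by 190 mm) begins 51 mm behind the grasp point.
Start: joints at [-66.343, 18.392, -4.016, 83.108, 1.295, 78.541, -3.26], TCP at [0.252, 0.599, 0.188] pointing down, gripper open.
Joint ranges: [-163.93, 163.93], [-17.29, 119.83], [-79.2, 71.16], [3.27, 140.29], [-89.18, 269.18], [5.43, 117.66], [-154.24, 154.24]. Speed limits (degrees/s): [147.25, 147.25, 180, 180, 180, 180, 180].

### API

Orientations are given as [roll, pitch, yaw] about the fixed x, y, z axes, in that order (R = Rz(yaw) Ry(pitch) Rx(roll)).
In Python, from cell import env, viewer, boxes_of, masks_of gives the robot as it stands. The module is installed in compiled form; this text tells all that it offers.
- The arm moves only by the tool apply_moves, never from a script. Its argument "moves" is a list of rows, each a list of 7 numbers: the shift along the tool's x, y, z scaled (see below), then the turn, a rotation vector about the tool's x, y, z scaled (see below), then the opening, from 0 (shut) to 1 (fully open). A call has 1 to 20 rows; each row is the pose to reach, as a shift and turn from the pose commanded when the call began, along the tool's axes at that moment; what a row does not reach only later rows make up. The controller multiplies each number of a shift by 0.2 m and each number of a turn by 1.5 rad. A row lasts 1/10 s, in which the tool goes at most 50 mm and 8.59 degrees, less where a joint would pass 70% of its speed; a pose out of reach is approached as far as the arm can. A call with a number of a shift or a turn outside -1 to 1 is refused whole. A call with a gripper value outside its range is refused whole. The fingers move at their own pace and stop on an object; "grip_force" is the grip in N (left out, the last holds). Time passes only in rows, so rows that repeat a pose let the fingers close. It gives the time, the measured TCP pose, the force, the opening and the grip force at its end, in the units of the state.
- env.get_obs(): the state, without advancing time (a new reading comes with each control period).
- viewer.read_camera(name): name is "scene" or "top" or "wrist"; returns the picture (480x640x3 uint8, red, green, blue); there is no depth.
- viewer.get_calibration(name): a dict with "fov_y" (degrees; the focal length in pixels is half the picture's height over the tangent of half this angle, whatever the lens; pixels are square), "cx", "cy" (the principal point, pixels), "position" and "orientation" of the camera in the world. Camera axes: x right, y up, looking along -z (the intrinsics and any distortion apply to the point x, -y, -z); pixel columns grow to the right and rows downward; lengths in m; the calibration is good to about 2 mm. A picture is of the moment at which its call begins: read the wrist's pose just before it. get_calibration takes no time and is no camera call; for the wrist camera it gives the pose at the moment of the call.
- env.sign_off(): hands the job in; it is judged then, once.
Trained networks look in the newest picture that a camera, given by its name, has taken for a name from the list of things; names that differ only in an ending like _2 or _b are one class to them, and where a whole thing is asked for, a point or a joint stands for the part that bears it (a point fixed in the world has none). Each returns a list of dicts, best first, with "conf" (0 to 1); they miss things now and then, are a little off and sometimes report something else, mostly with a low value. They report only what shows in the picture. A call takes as long as a camera call.
- boxes_of(camera, target): "location" ([column, row] in pixels, amid what is visible of it).
- masks_of(camera, target): "pixels" (480x640 bool, what is visible of it) and "location" ([column, row] in pixels, amid what is visible of it).
The state is a dict: "time_s": time; "qpos": joint angles; "joint_velocities": joint speeds; "effort": joint torques, N m; "tool_pos": TCP position; "tool_rot": TCP orientation; "force": force on the tool from outside, world axes, zero at the start; "wrist_torque": the same for the moment, N m; "grip_width": finger opening in m; "grasp_force": force on a finger pad.
Only numpy, scipy, OpenCV 4.12 (cv2) and the standard library are available. Lean on these libraries where they do the work, as an engineer would, in place of code of your own. Each camera call takes 0.05 s, during which the arm holds its last target. There are 200 camera calls.

## Working session

There is one attempt and no reset: what is moved stays moved. The work goes in short steps, Python scripts to look and compute and a tool call to move; the robot and the scene stay as the last step left them, time stands still between calls to the robot, and variables do not carry over. Pictures are saved under pics/ and viewed, at most 10 in all, crops included, and the job is handed in when it is done.

Besides the shell and the picture viewer there is one more tool, called after "Emit:" by a JSON object that holds its "fn" and its "kwargs", one argument or row to a line. apply_moves: Moves the arm, as the interface text tells. Shifts and turns lie within -1 to 1; 1 stands for 0.2 m of shift or 1.5 rad of turn. Its arguments: {"type":"object","properties":{"moves":{"type":"array","items":{"type":"array","items":{"type":"number","minimum":-1,"maximum":1}}},"grip_force":{"type":"number"}},"required":["moves"]}

```bash
mkdir -p pics; python3 - <<'E'
from cell import env, viewer, boxes_of, masks_of
import cv2
print(env.get_obs())
for c in ("scene","top"):
    im=viewer.read_camera(c); cv2.imwrite(f"pics/{c}0.png",im[:,:,::-1])
    print(c,viewer.get_calibration(c))
    for t in ("electrode","tab","lip","cell","counter_electrode","stand","bar_mid"):
        print(t,[(b["location"],round(b["conf"],2)) for b in boxes_of(c,t)][:3])
print(viewer.get_calibration("wrist"))
E
```

```text
{'time_s': 0.0, 'qpos': array([-66.34169047,  18.43851379,  -4.01643034,  83.17614894,
         1.29535634,  78.5410244 ,  -3.26041274]), 'joint_velocities': array([ 0.03252249, -0.08275583, -0.04083951,  0.10747686,  0.04122184,
        0.05626436, -0.07846371]), 'effort': array([ 8.25380466e-04, -4.91289139e+01, -4.03392361e-01, -3.12528312e+01,
       -6.38298341e-02,  4.39305918e-02,  1.84798878e-04]), 'tool_pos': array([0.25221052, 0.5983872 , 0.18675697]), 'tool_rot': array([-1.79889583e+02,  5.91481057e-03,  1.57151985e+02]), 'force': array([-0.28207825,  0.15135978, -0.34476211]), 'wrist_torque': array([-0.03021536,  0.02345915,  0.00191859]), 'grasp_force': 0.0, 'grip_width': 0.08685897912896114}
scene {'fov_y': 46.280218991841664, 'cx': 327.3128746707146, 'cy': 237.18547147731962, 'position': array([-0.06793111, -1.00828115,  0.876765  ]), 'orientation': array([ 5.76512757e+01,  3.47897536e-02, -3.23558882e+01])}
electrode [([268.3, 207.3], 0.94)]
tab []
lip [([269.6, 212.7], 0.71)]
cell [([356.4, 285.2], 0.72)]
counter_electrode [([374.1, 258.7], 0.96)]
stand [([267.4, 235.0], 0.56), ([269.8, 206.1], 0.53)]
bar_mid [([354.9, 282.6], 0.93)]
top {'fov_y': 42.938218360326005, 'cx': 339.24924391304836, 'cy': 243.4254750894584, 'position': array([0.3908958 , 0.02474309, 1.58595035]), 'orientation': array([  8.06326955,   0.3032888 , -91.35458325])}
electrode [([242.6, 271.4], 0.97)]
tab [([191.6, 228.2], 0.74), ([239.1, 270.3], 0.56)]
lip []
cell [([401.0, 259.7], 0.93)]
counter_electrode [([407.0, 237.0], 0.8), ([240.1, 270.5], 0.37)]
stand [([253.8, 287.8], 0.97)]
bar_mid []
{'fov_y': 61.23597862693609, 'cx': 320.2363913171818, 'cy': 243.62636857392334, 'position': array([0.18019695, 0.62923931, 0.38541974]), 'orientation': array([-1.67959680e+01,  3.82676931e-02,  6.71207389e+01])}
```

View pics/scene0.png

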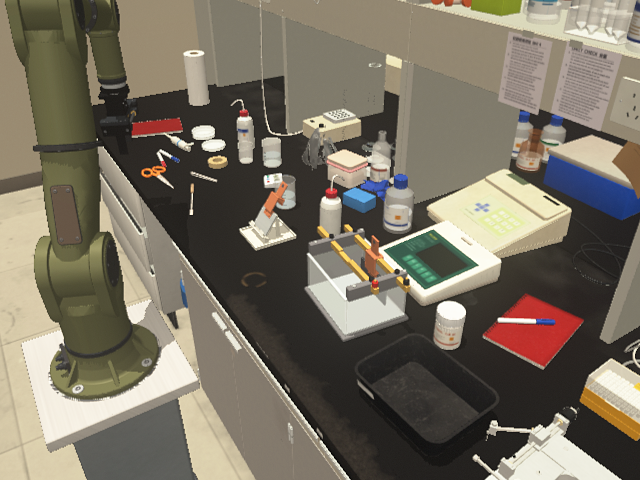

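View pics/top0.png

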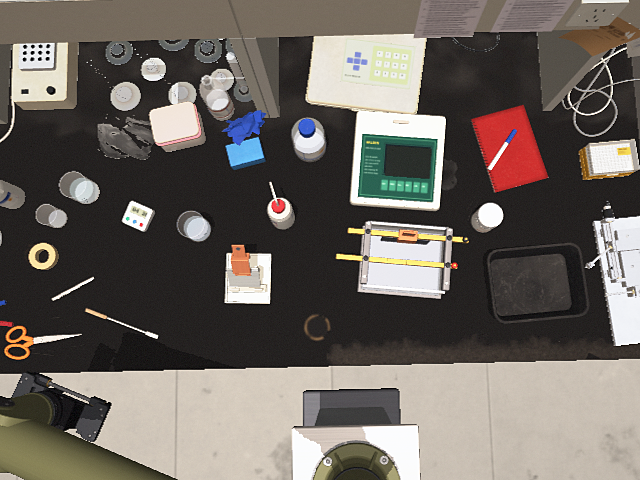

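The scene picture shows the stand at about (268,225) with the copper hook up. The cell is at (356,285), with the black and red knobs at its right end. In the top picture the tab is near (239,252), the working bar runs (337,257)–(453,266), and the counter hook is at (407,237). Next I'll work out rough positions.

```bash
cat > h.py <<'E'
import numpy as np
from scipy.spatial.transform import Rotation as R
def cam(c): 
    f=240/np.tan(np.radians(c["fov_y"]/2)); return f,R.from_euler("xyz",c["orientation"],degrees=True).as_matrix(),np.array(c["position"])
def unproj(c,px,z):
    f,M,p=cam(c); d=M@np.array([(px[0]-c["cx"])/f,-(px[1]-c["cy"])/f,-1]); return p+d*(z-p[2])/d[2]
def proj(c,P):
    f,M,p=cam(c); q=(np.atleast_2d(P)-p)@M; return np.c_[c["cx"]+f*q[:,0]/-q[:,2], c["cy"]-f*q[:,1]/-q[:,2]]
def rot(o): return R.from_euler("xyz",o,degrees=True)
def move(obs_pos,obs_rot,pos,Rt):
    """row numbers for a target TCP pose from current pose"""
    R0=rot(obs_rot); return np.r_[R0.inv().apply(np.array(pos)-obs_pos)/0.2,(R0.inv()*Rt).as_rotvec()/1.5]
E
python3 - <<'E'
from cell import env, viewer
from h import *
import cv2
c=viewer.get_calibration("top")
print("bar ends",unproj(c,(337,257),.138),unproj(c,(453,266),.138))
for p in [(361,222),(453,231),(447,298),(357,290)]: print("cell corner",unproj(c,p,.115))
print("tab top",unproj(c,(239,247),.15)); 
for p in [(225,253),(271,254),(270,303),(224,304)]: print("tray",unproj(c,p,.012))
im=cv2.imread("pics/top0.png")
a=cv2.resize(im[205:315,210:300],None,fx=4,fy=4,interpolation=cv2.INTER_CUBIC);b=cv2.resize(im[205:315,330:470],None,fx=3,fy=4)[:, :420]
cv2.imwrite("pics/crop0.png",np.hstack([a,b]))
E
```

```text
bar ends [0.56353632 0.03370257 0.138     ] [ 0.53525624 -0.24199498  0.138     ]
cell corner [ 0.65103265 -0.02684301  0.115     ]
cell corner [ 0.62324442 -0.25049944  0.115     ]
cell corner [ 0.46074606 -0.22799717  0.115     ]
cell corner [ 0.48512123 -0.01245521  0.115     ]
tab top [0.5916815  0.26593427 0.15      ]
tray [0.59610748 0.32557028 0.012     ]
tray [0.59057617 0.20586859 0.012     ]
tray [0.46369929 0.20944916 0.012     ]
tray [0.46396253 0.3277947  0.012     ]
```

View pics/crop0.png

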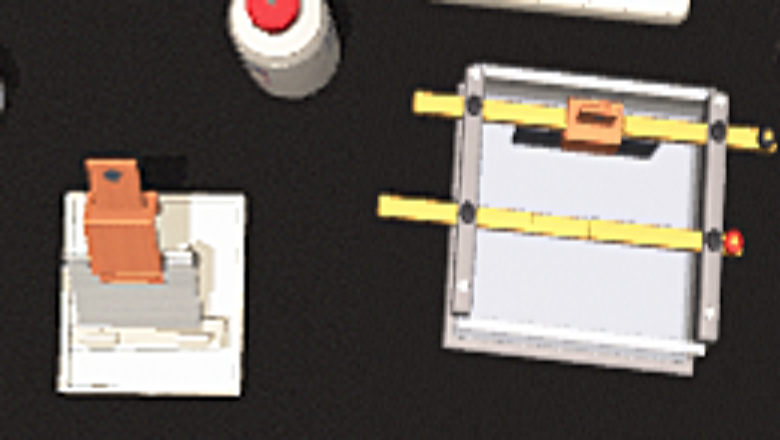

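The crop shows the notch's edge lines on the working bar at about (387,259) and (406,262). The bar screws are near (366,258) and (448,265), so the notch lies toward +y (left), about 24 mm from the middle. The wash bottle is close to the stand, so I'll keep the tool nearly vertical for the grasp. First I'll go over the stand for a wrist view.

Emit:
{"fn": "apply_moves", "kwargs": {
  "moves": [
    [0, 0, -0.2, 0, 0, 0, 1],
    [-0.2, -0.1, -0.4, 0, 0, 0, 1],
    [-0.4, -0.3, -0.565, 0, 0, 0, 1],
    [-0.7, -0.5, -0.565, 0, 0, 0, 1],
    [-1, -0.75, -0.565, 0, 0, 0, 1],
    [-1, -0.75, -0.565, 0, 0, 0, 1]
  ]
}}

```text
time_s: 1.4
tool_pos: [0.3689, 0.4006, 0.3005]
tool_rot: [179.9, 0.0, 157.2]
force: [0.3, 1.0, 1.4]
grip_width: 0.0872
grasp_force: 0.0
```

Emit:
{"fn": "apply_moves", "kwargs": {
  "moves": [
    [-0.25, 0, 0, 0, 0, -0.05, 1],
    [-0.5, 0, 0, 0, 0, -0.1, 1],
    [-0.75, 0, 0, 0, 0, -0.17, 1],
    [-1, 0, 0, 0, 0, -0.25, 1],
    [-1, 0, 0, 0, 0, -0.25, 1],
    [-1, 0, 0, 0, 0, -0.25, 1]
  ]
}}

```text
time_s: 2.0
tool_pos: [0.5532, 0.3234, 0.299]
tool_rot: [-180.0, -0.1, 178.4]
force: [-0.3, 0.7, 0.5]
grip_width: 0.087
grasp_force: 0.0
```

Emit:
{"fn": "apply_moves", "kwargs": {
  "moves": [
    [-0.25, -0.15, 0, 0, 0, 0, 1],
    [-0.48, -0.28, 0, 0, 0, 0, 1],
    [-0.48, -0.28, 0, 0, 0, 0, 1],
    [-0.48, -0.28, 0, 0, 0, 0, 1]
  ]
}}

```text
time_s: 2.4
tool_pos: [0.6473, 0.2655, 0.2992]
tool_rot: [-180.0, -0.0, 178.5]
force: [-1.1, -0.0, -0.1]
grip_width: 0.0873
grasp_force: 0.0
```

```bash
python3 - <<'E'
from cell import env, viewer, boxes_of
from h import *
import cv2,json
o=env.get_obs();print(o["tool_pos"],o["tool_rot"],o["qpos"])
c=viewer.get_calibration("wrist");im=viewer.read_camera("wrist");cv2.imwrite("pics/w1.png",im[:,:,::-1])
json.dump({k:np.array(v).tolist() for k,v in c.items()},open("w1.json","w"))
for t in ("electrode","tab","lip","stand","wash_bottle"):
    for b in boxes_of("wrist",t)[:2]: print(t,b["location"],round(b["conf"],2),unproj(c,b["location"],.14))
ct=viewer.get_calibration("top")
print("bottle cap",unproj(ct,(279,206),.17),"screws",unproj(ct,(366,258),.152),unproj(ct,(448,264.75),.152),"notch",unproj(ct,(387,258.8),.138),unproj(ct,(406.3,261.5),.138))
E
```

```text
[0.64728398 0.2655115  0.29920533] [-1.79973043e+02 -3.94849590e-02  1.78496286e+02] [-33.0520477   23.71248083  13.04244309  64.16161728  -5.20306389
  92.70819155  67.17650313]
electrode [326.2, 97.3] 0.77 [0.54978133 0.27205224 0.14      ]
tab [325.1, 100.2] 0.79 [0.5520247  0.27108787 0.14      ]
lip [324.8, 93.4] 0.96 [0.546714   0.27096406 0.14      ]
stand [307.8, 56.2] 0.75 [0.51815838 0.25792155 0.14      ]
wash_bottle [239.3, 240.0] 0.68 [0.67081253 0.18965127 0.14      ]
bottle cap [0.68447106 0.16784883 0.17      ] screws [ 0.55782243 -0.03488899  0.152     ] [ 0.53710599 -0.22778141  0.152     ] notch [ 0.55631503 -0.08551441  0.138     ] [ 0.5487217  -0.13128994  0.138     ]
```

View pics/w1.png

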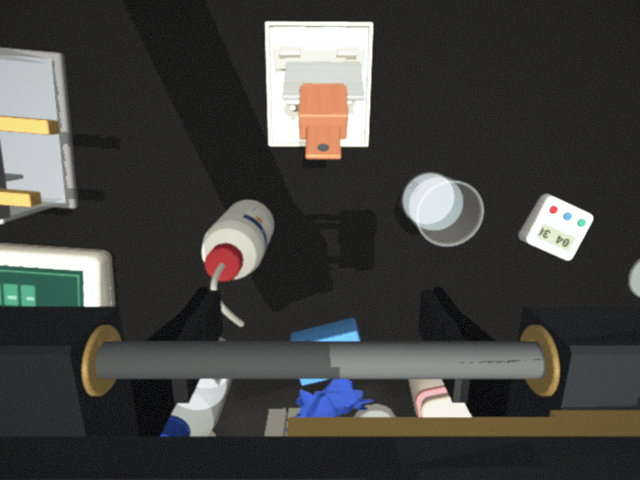

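The wrist picture shows the stand at (318,85). The copper tab's end spans (306,158)–(341,157) with its hole at (323,148), and the bottle cap is at (223,262). I'll refine the corner points and fit the electrode's pose.

```bash
python3 - <<'E'
from h import *
import json,cv2
from scipy.optimize import least_squares
c=json.load(open("w1.json"));im=cv2.imread("pics/w1.png")
hsv=cv2.cvtColor(im,cv2.COLOR_BGR2HSV);m=((hsv[...,1]>120)&(hsv[...,0]<15)&(hsv[...,2]>60))[75:165,285:365]
for r in range(0,90,4):
    k=np.where(m[r])[0]
    if len(k): print(r+75,k[0]+285,k[-1]+285,len(k))
k=np.where(m.any(1))[0]+75;print(k[0],k[-1])
def pts(p):
    x,y,psi=p; A=R.from_euler("z",psi)*R.from_euler("y",.6)
    E=np.array([[0,-15,46],[0,15,46],[-2.5,-15,30],[-2.5,15,30],[-13,-22,-8],[-13,22,-8]])/1e3
    return A.apply(E)+[x,y,.115]
for p in ([.57,.267,-.026],): print(proj(c,pts(p)).round(1))
E
```

```text
87 301 345 45
91 301 345 45
95 301 345 45
99 300 345 46
103 300 346 47
107 299 346 48
111 299 346 48
119 300 346 47
123 300 346 47
127 300 345 46
131 300 345 46
135 300 345 46
139 307 338 32
143 307 338 29
147 305 340 23
151 305 341 32
155 304 341 6
159 306 339 34
84 159
[[302.7 155.6]
 [338.8 155.6]
 [303.1 141.2]
 [338.4 141.1]
 [296.  105. ]
 [345.5 104.9]]
```

```bash
cat >> h.py <<'E'
def toolR(t,psi): return R.from_euler("z",psi)*R.from_euler("y",t)*R.from_euler("xyz",[180,0,180],degrees=True)
E
python3 - <<'E'
from cell import env
from h import *
o=env.get_obs();psi=-.026;t=.25;T=toolR(t,psi)
G=np.array([.591,.269,.1414]);zt=T.apply([0,0,1]);tcp=G+.019*zt
print(zt,tcp,T.as_euler("xyz",degrees=True))
print(move(o["tool_pos"],o["tool_rot"],tcp-.08*zt,T).round(3),move(o["tool_pos"],o["tool_rot"],tcp,T).round(3))
E
```

```text
[-0.24732034  0.00643178 -0.96891242] [0.58630091 0.2691222  0.12299066] [180.         -14.32394488 178.51030973]
[ 0.197 -0.004  0.5    0.001  0.167  0.004] [ 0.296 -0.004  0.888  0.001  0.167  0.004]
```

Emit:
{"fn": "apply_moves", "kwargs": {
  "moves": [
    [0.08, 0, 0.1, 0, 0.06, 0, 0.85],
    [0.15, 0, 0.3, 0, 0.12, 0, 0.75],
    [0.2, 0, 0.5, 0, 0.167, 0, 0.7],
    [0.2, 0, 0.5, 0, 0.167, 0, 0.7],
    [0.2, 0, 0.5, 0, 0.167, 0, 0.7]
  ]
}}

```text
time_s: 3.2
tool_pos: [0.6065, 0.2678, 0.1999]
tool_rot: [-180.0, -14.4, 178.7]
force: [0.1, -0.2, 0.8]
grip_width: 0.0624
grasp_force: 0.0
```

```bash
python3 - <<'E'
from cell import env, viewer
from h import *
import cv2,json
o=env.get_obs();print(o["tool_pos"],o["tool_rot"],o["qpos"])
c=viewer.get_calibration("wrist");im=viewer.read_camera("wrist");cv2.imwrite("pics/w2.png",im[:,:,::-1])
psi=-.026;T=toolR(.25,psi);zt=T.apply([0,0,1]);tcp=np.array([.591,.269,.1414])+.019*zt
print(move(o["tool_pos"],o["tool_rot"],tcp,T).round(3))
A=R.from_euler("z",psi)*R.from_euler("y",.6)
print(proj(c,A.apply(np.array([[0,-15,46],[0,15,46],[-13,-22,-8],[-13,22,-8]])/1e3)+[.573,.269,.115]).round(1))
E
```

```text
[0.60652715 0.26780266 0.19993954] [-179.98183787  -14.35995624  178.68234285] [-29.76590017  31.72334091  11.61515028  65.30679072 -11.11336221
  97.00101383  69.50370938]
[ 0.003  0.004  0.398 -0.001 -0.     0.002]
[[298.5 257.2]
 [345.5 257.3]
 [291.7 196.6]
 [352.3 196.7]]
```

View pics/w2.png

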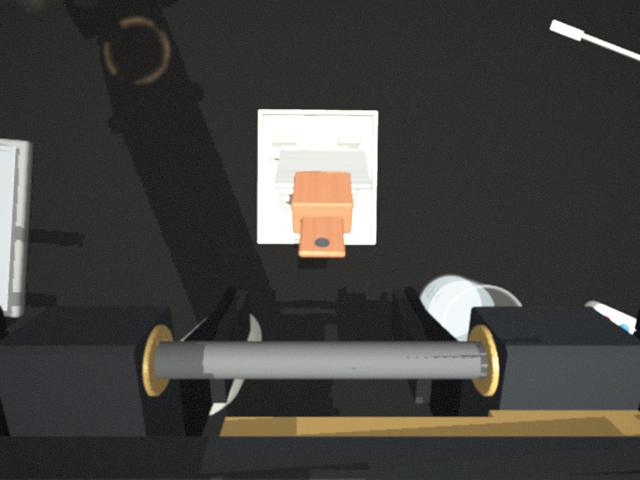

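The tab's end is at (299–345, 257), which matches the predicted pose to within a pixel. I'll descend and close on it.

Emit:
{"fn": "apply_moves", "kwargs": {
  "moves": [
    [0, 0, 0.1, 0, 0, 0, 0.65],
    [0, 0, 0.2, 0, 0, 0, 0.6],
    [0, 0, 0.3, 0, 0, 0, 0.55],
    [0, 0, 0.4, 0, 0, 0, 0.55],
    [0, 0, 0.4, 0, 0, 0, 0.55],
    [0, 0, 0.4, 0, 0, 0, 0.4],
    [0, 0, 0.4, 0, 0, 0, 0.3],
    [0, 0, 0.4, 0, 0, 0, 0.2],
    [0, 0, 0.4, 0, 0, 0, 0.2],
    [0, 0, 0.4, 0, 0, 0, 0.2]
  ],
  "grip_force": 45
}}

```text
time_s: 4.25
tool_pos: [0.5875, 0.2677, 0.1226]
tool_rot: [180.0, -14.3, 178.6]
force: [0.6, -0.3, -0.5]
grip_width: 0.0199
grasp_force: 0.0
```

```bash
python3 - <<'E'
from cell import env, viewer, masks_of
from h import *
import cv2
o=env.get_obs();print(o["tool_pos"],o["tool_rot"],o["grip_width"],o["grasp_force"],o["force"])
c=viewer.get_calibration("wrist");w=viewer.read_camera("wrist")[:,:,::-1];s=viewer.read_camera("scene")[:,:,::-1]
print(proj(c,o["tool_pos"]),proj(c,o["tool_pos"]-.019*rot(o["tool_rot"]).apply([0,0,1])))
A=R.from_euler("z",-.026)*R.from_euler("y",.6)
print(proj(c,A.apply(np.array([[0,-15,46],[0,15,46],[-13,-22,-8],[-13,22,-8]])/1e3)+[.573,.269,.115]).round(1))
s=cv2.resize(s[140:260,215:335],(480,480),interpolation=cv2.INTER_CUBIC)
cv2.imwrite("pics/g1.png",np.hstack([w[:,160:480],s]))
E
```

```text
[0.58745609 0.26770331 0.12263883] [179.98662827 -14.31434186 178.63210123] 0.019875721179169057 0.0 [ 0.63134235 -0.27628283 -0.52228288]
[[321.62010209 278.44505377]] [[321.72078815 293.18647749]]
[[290.4 312.5]
 [357.2 312.6]
 [282.4 221.6]
 [364.4 221.7]]
```

View pics/g1.png

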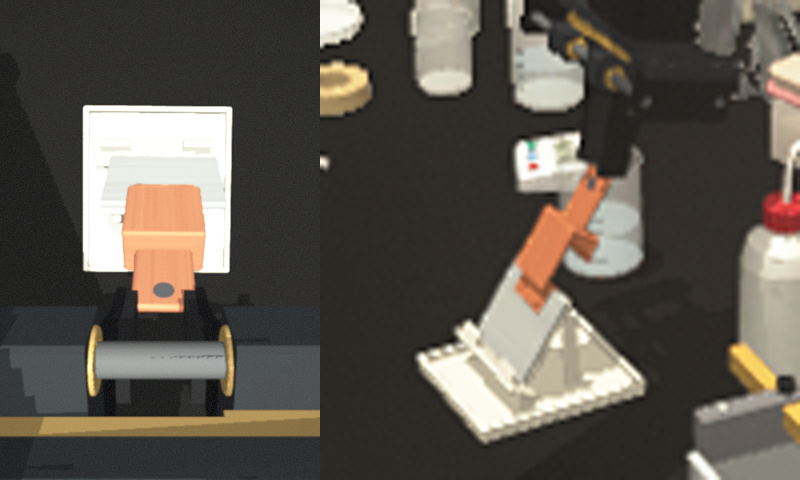

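The wrist crop shows the fingers at 20 mm opening, hidden behind the tab (the tab's end is at row 310). The scene crop puts the tips just beyond the tab's end, so the grasp missed and the electrode's height is off. I'll triangulate with the scene camera.

```bash
python3 - <<'E'
from cell import env, viewer
from h import *
import cv2,json
c=viewer.get_calibration("scene")
im=cv2.imread("pics/scene0.png");hsv=cv2.cvtColor(im,cv2.COLOR_BGR2HSV)
m=((hsv[...,1]>110)&(hsv[...,0]<16)&(hsv[...,2]>60));m[:, :250]=0;m[:,300:]=0;m[:170]=0;m[260:]=0
for r in range(175,235,2):
    k=np.where(m[r])[0]
    if len(k): print(r,k[0],k[-1],len(k))
E_=np.array([[0,-15,46],[0,15,46],[-2.5,-15,5],[-2.5,15,5],[-13,-22,0],[-13,22,0],[-13,-22,-35],[-13,22,-35],[14,-22,-15],[14,22,-15]])/1e3
for O in ([.573,.269,.115],[.573,.269,.105],[.56,.269,.115]):
    A=R.from_euler("z",-.026)*R.from_euler("y",.6); print(O,proj(c,A.apply(E_)+O).round(0).tolist())
cv2.imwrite("pics/e0.png",cv2.resize(im[170:255,230:320],None,fx=6,fy=6,interpolation=cv2.INTER_CUBIC))
E
```

```text
181 267 283 4
183 281 285 5
185 280 287 6
187 279 286 8
189 278 284 7
191 271 283 10
193 270 282 13
195 269 281 13
197 268 281 14
199 266 283 18
201 265 283 19
203 264 282 15
205 264 274 11
207 265 273 9
209 265 272 8
211 264 273 10
213 265 271 7
215 267 270 4
217 269 269 1
[0.573, 0.269, 0.115] [[288.0, 184.0], [283.0, 180.0], [280.0, 197.0], [276.0, 192.0], [278.0, 198.0], [271.0, 192.0], [272.0, 209.0], [265.0, 202.0], [283.0, 205.0], [276.0, 199.0]]
[0.573, 0.269, 0.105] [[288.0, 187.0], [283.0, 183.0], [281.0, 200.0], [276.0, 195.0], [278.0, 201.0], [271.0, 195.0], [272.0, 212.0], [266.0, 205.0], [283.0, 208.0], [276.0, 202.0]]
[0.56, 0.269, 0.115] [[284.0, 185.0], [279.0, 181.0], [276.0, 198.0], [272.0, 194.0], [274.0, 199.0], [267.0, 193.0], [268.0, 210.0], [261.0, 203.0], [279.0, 207.0], [272.0, 200.0]]
```

View pics/e0.png

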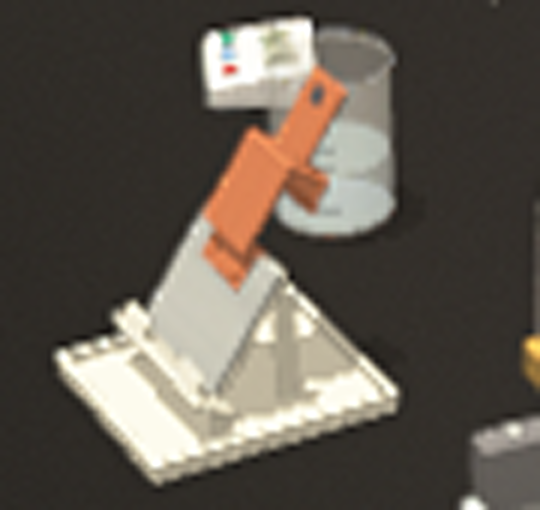

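The scene crop puts the tab's end at (282–288, 181–185), within about 5 mm of the fit. I'll zoom in on the wrist view to see how the fingers sit relative to the tab.

```bash
python3 - <<'E'
from cell import viewer
import cv2,numpy as np
w=viewer.read_camera("wrist")[:,:,::-1];s=viewer.read_camera("scene")[:,:,::-1]
a=cv2.resize(w[230:350,260:390],None,fx=4,fy=4,interpolation=cv2.INTER_CUBIC);b=cv2.resize(s[145:225,260:303],None,fx=6,fy=6,interpolation=cv2.INTER_CUBIC)
o=np.hstack([a,b]).astype(float);o=(255*(o/255)**.5).astype(np.uint8);cv2.imwrite("pics/g2.png",o)
E
```

```text
(no output)
```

View pics/g2.png

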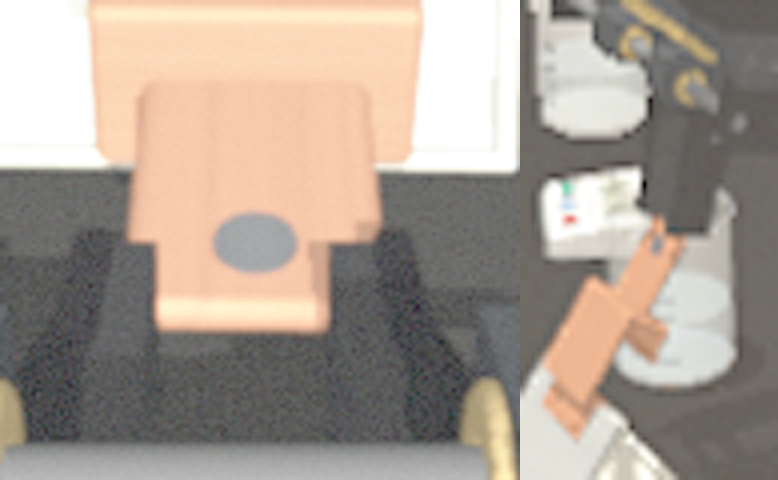

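The zoom shows the fingertips ending at wrist row 290 and covering the tab's sides. The fingers are therefore in front of (above) the tab, about 20 mm short along its length. I'll check the tip depth in the scene camera.

```bash
python3 - <<'E'
from cell import env, viewer
from h import *
o=env.get_obs();T=rot(o["tool_rot"]);p=o["tool_pos"]
P=np.array([p+T.apply([x,y,z]) for x in(.01,-.01) for y in (-.025,-.01) for z in (0,-.019,-.035)])
print(p);print("scene",proj(viewer.get_calibration("scene"),P).round(1).tolist());print("wrist",proj(viewer.get_calibration("wrist"),P).round(1).tolist())
c=viewer.get_calibration("wrist");print(T.inv().apply(c["position"]-p),(T.inv()*rot(c["orientation"])).as_euler("xyz",degrees=True))
E
```

```text
[0.5871489  0.26768814 0.12220414]
scene [[283.3, 196.6], [284.5, 190.4], [285.5, 185.1], [280.8, 194.4], [282.0, 188.3], [283.1, 183.0], [289.4, 196.4], [290.6, 190.3], [291.7, 185.1], [287.0, 194.3], [288.2, 188.2], [289.2, 183.0]]
wrist [[273.2, 260.4], [268.7, 273.7], [264.2, 287.0], [302.3, 260.4], [300.6, 273.7], [298.8, 287.0], [274.5, 296.1], [270.3, 312.3], [266.0, 328.4], [302.8, 296.1], [301.2, 312.3], [299.5, 328.4]]
[ 0.07862335 -0.00054202 -0.19769139] [ 1.63227657e+02 -4.74433697e-02  9.00437844e+01]
```

Both cameras put the visible fingertips about 35 mm behind the reported TCP. I'll open fully, which clears the crown on both sides, advance 33 mm along the tool axis and close gently.

Emit:
{"fn": "apply_moves", "kwargs": {
  "moves": [
    [0, 0, 0, 0, 0, 0, 0.9],
    [0, 0, 0, 0, 0, 0, 0.9],
    [0, 0, 0, 0, 0, 0, 0.9],
    [0, 0, 0.03, 0, 0, 0, 0.9],
    [0, 0, 0.06, 0, 0, 0, 0.9],
    [0, 0, 0.09, 0, 0, 0, 0.9],
    [0, 0, 0.12, 0, 0, 0, 0.9],
    [0, 0, 0.15, 0, 0, 0, 0.9],
    [0, 0, 0.165, 0, 0, 0, 0.9],
    [0, 0, 0.165, 0, 0, 0, 0.9]
  ],
  "grip_force": 45
}}

```text
time_s: 5.45
tool_pos: [0.5785, 0.2678, 0.0897]
tool_rot: [-180.0, -14.4, 178.6]
force: [0.1, -0.7, -0.2]
grip_width: 0.0779
grasp_force: 0.0
```

```bash
python3 - <<'E'
from cell import viewer,env
import cv2,numpy as np
print(env.get_obs()["tool_pos"],env.get_obs()["force"])
w=viewer.read_camera("wrist")[:,:,::-1];s=viewer.read_camera("scene")[:,:,::-1]
a=cv2.resize(w[230:350,240:410],None,fx=3,fy=3,interpolation=cv2.INTER_CUBIC);b=cv2.resize(s[150:222,260:305],(225,360),interpolation=cv2.INTER_CUBIC)
o=np.hstack([a,b]).astype(float);o=(255*(o/255)**.5).astype(np.uint8);cv2.imwrite("pics/g3.png",o)
E
```

```text
[0.57847736 0.26782459 0.08968662] [ 0.13367293 -0.69711446 -0.24835212]
```

View pics/g3.png

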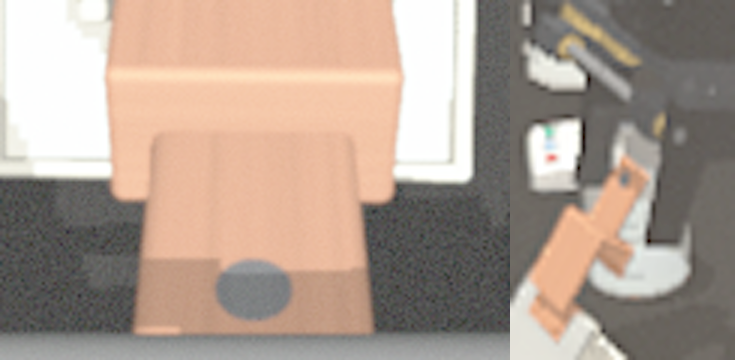

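The tab now lies between the open fingers, with its hole at about (324,327). I'll close.

Emit:
{"fn": "apply_moves", "kwargs": {
  "moves": [
    [0, 0, 0, 0, 0, 0, 0.6],
    [0, 0, 0, 0, 0, 0, 0.4],
    [0, 0, 0, 0, 0, 0, 0.25],
    [0, 0, 0, 0, 0, 0, 0.25],
    [0, 0, 0, 0, 0, 0, 0.25],
    [0, 0, 0, 0, 0, 0, 0.25]
  ],
  "grip_force": 45
}}

```text
time_s: 6.15
tool_pos: [0.579, 0.2679, 0.0903]
tool_rot: [180.0, -14.3, 178.6]
force: [-0.2, -0.8, -0.5]
grip_width: 0.0384
grasp_force: 0.0
```

Emit:
{"fn": "apply_moves", "kwargs": {
  "moves": [
    [0, 0, 0, 0, 0, 0, 0.2],
    [0, 0, 0, 0, 0, 0, 0.2],
    [0, 0, 0, 0, 0, 0, 0.2],
    [0, 0, 0, 0, 0, 0, 0.2]
  ],
  "grip_force": 45
}}

```text
time_s: 6.55
tool_pos: [0.5789, 0.2683, 0.0903]
tool_rot: [180.0, -14.4, 178.7]
force: [-0.8, 0.6, -0.5]
grip_width: 0.0295
grasp_force: 45.0
```

Gripped at 29.5 mm with 45 N. Next I'll fit the electrode's pose in the tool frame and compute the lift, the turn upright and the carry.

```bash
python3 - <<'E'
from cell import env, viewer
from h import *
import json
from scipy.optimize import least_squares
o=env.get_obs();w1=json.load(open("w1.json"));sc=viewer.get_calibration("scene")
E=np.array([[2.5,-15,46],[2.5,15,46]])/1e3
obs=[(w1,np.array([[305.3,159.5],[341,159]])),(sc,np.array([[287.7,185.5],[282.5,181]]))]
def A(psi): return R.from_euler("z",psi)*R.from_euler("y",.6)
def f(p): return np.r_[np.concatenate([(proj(c,A(p[3]).apply(E)+p[:3])-q).ravel() for c,q in obs]),(p[3]+.026)*40,(p[2]-.115)*200]
s=least_squares(f,[.573,.269,.115,-.026]);print(s.x,s.fun.round(1))
O=s.x[:3];T=rot(o["tool_rot"]);X=T.inv().apply(O-o["tool_pos"]);Q=T.inv()*A(s.x[3])
json.dump({"X":X.tolist(),"Q":Q.as_quat().tolist()},open("grasp.json","w"));print("X",X,Q.as_euler("xyz",degrees=True))
print("up .19:",(T.inv().apply([0,0,.19])/.2).round(3))
E
cat >> h.py <<'E'
import json
CELL=dict(mid=np.array([.5475,-.1313,.138]),psi=-.107)
def plan(o,off,cell=CELL):
    """row to bring the held electrode upright to cell-frame offset off (m) from bar_mid"""
    g=json.load(open("grasp.json"));A=R.from_euler("z",cell["psi"]);T=A*R.from_quat(g["Q"]).inv()
    tcp=cell["mid"]+A.apply(off)-T.apply(g["X"]); return move(o["tool_pos"],o["tool_rot"],tcp,T).round(3),tcp.round(4),T.as_euler("xyz",degrees=True).round(1)
E
```

```text
[ 0.57113194  0.26888596  0.11372596 -0.02175135] [ 0.  -0.3  0.1  0.   0.3 -0.3  0.6  0.1  0.2 -0.3]
X [ 0.01332784  0.00042767 -0.02078108] [179.94545071 -20.02713566 179.92702045]
up .19: [ 0.235  0.    -0.92 ]
```

Emit:
{"fn": "apply_moves", "kwargs": {
  "moves": [
    [0.01, 0, -0.05, 0, 0, 0, 0.2],
    [0.03, 0, -0.12, 0, 0, 0, 0.2],
    [0.06, 0, -0.22, 0, 0, 0, 0.2],
    [0.1, 0, -0.38, 0, 0, 0, 0.2],
    [0.15, 0, -0.57, 0, 0, 0, 0.2],
    [0.2, 0, -0.77, 0, 0, 0, 0.2],
    [0.235, 0, -0.92, 0, 0, 0, 0.2],
    [0.235, 0, -0.92, 0, 0, 0, 0.2]
  ]
}}

```text
time_s: 7.35
tool_pos: [0.5812, 0.2682, 0.2871]
tool_rot: [179.8, -13.8, 178.7]
force: [0.5, 0.8, -2.8]
grip_width: 0.0291
grasp_force: 45.0
```

```bash
python3 - <<'E'
from cell import env
from h import *
o=env.get_obs();print(o["tool_pos"],o["tool_rot"],o["grip_width"],o["force"])
for off in ([-.033,.16,.17],[-.033,-.023,.17]): print(plan(o,off))
E
```

```text
[0.58116666 0.26820327 0.28707408] [179.75295709 -13.78530278 178.6793305 ] 0.029071922022440418 [ 0.49982657  0.77044244 -2.8083585 ]
(array([ 0.126, -1.2  , -0.005,  0.005, -0.393,  0.057]), array([0.5513, 0.0288, 0.293 ]), array([179.9,  20. , 173.8]))
(array([ 0.2  , -2.112,  0.009,  0.005, -0.393,  0.057]), array([ 0.5317, -0.1532,  0.293 ]), array([179.9,  20. , 173.8]))
```

Emit:
{"fn": "apply_moves", "kwargs": {
  "moves": [
    [0, -0.05, 0, 0, -0.04, 0, 0.2],
    [0.02, -0.15, 0, 0, -0.1, 0.01, 0.2],
    [0.05, -0.3, 0, 0, -0.18, 0.02, 0.2],
    [0.08, -0.5, 0, 0, -0.27, 0.04, 0.2],
    [0.11, -0.7, 0, 0.005, -0.35, 0.055, 0.2],
    [0.125, -0.87, 0, 0.005, -0.393, 0.057, 0.2],
    [0.125, -0.95, 0, 0.005, -0.393, 0.057, 0.2],
    [0.125, -0.95, 0, 0.005, -0.393, 0.057, 0.2]
  ]
}}

```text
time_s: 8.15
tool_pos: [0.5487, 0.0747, 0.286]
tool_rot: [-179.8, 19.4, 173.6]
force: [0.3, 0.7, -3.4]
grip_width: 0.0294
grasp_force: 45.0
```

```bash
python3 - <<'E'
from cell import env, viewer
from h import *
import cv2
o=env.get_obs();print(o["tool_pos"],o["tool_rot"],o["grip_width"],o["force"],o["qpos"])
c=viewer.get_calibration("wrist");w=viewer.read_camera("wrist")[:,:,::-1];cv2.imwrite("pics/w4.png",w)
json.dump({k:np.array(v).tolist() for k,v in c.items()},open("w4.json","w"))
C=CELL;A=R.from_euler("z",C["psi"])
P=C["mid"]+A.apply(np.array([[0,98,14],[0,-98,14],[-6,23-23.5,0],[-6,23+23.5,0],[65,98,14],[-65,-100,-23],[-65,100,-23]])/1e3)
print("cell",proj(c,P).round(1).tolist())
g=json.load(open("grasp.json"));T=rot(o["tool_rot"]);O=o["tool_pos"]+T.apply(g["X"]);Q=T*R.from_quat(g["Q"])
print("O",O,Q.as_euler("xyz",degrees=True));print("elec",proj(c,O+Q.apply(np.array([[0,-15,46],[0,15,46],[-13,-22,3],[-13,22,3],[-2.5,-40,-110],[-2.5,40,-110]])/1e3)).round(1).tolist())
E
```

```text
[0.5486759  0.07472494 0.28597104] [-179.80094809   19.38684643  173.59035313] 0.029404920336753387 [ 0.28730905  0.71868496 -3.39671726] [-33.36899945 -11.78764901  14.85078056 105.93185691  12.04996759
  68.18380671  62.41373042]
cell [[191.4, 190.0], [-46.0, 190.9], [77.5, 176.1], [133.2, 175.9], [205.2, 253.0], [-58.3, 97.0], [190.2, 95.6]]
O [0.52938364 0.07739521 0.30114819] [-0.26655309  0.64041673 -6.40924896]
elec [[282.8, 348.1], [363.5, 347.9], [272.3, 249.7], [372.9, 249.6], [262.6, 159.9], [380.9, 159.7]]
```

View pics/w4.png

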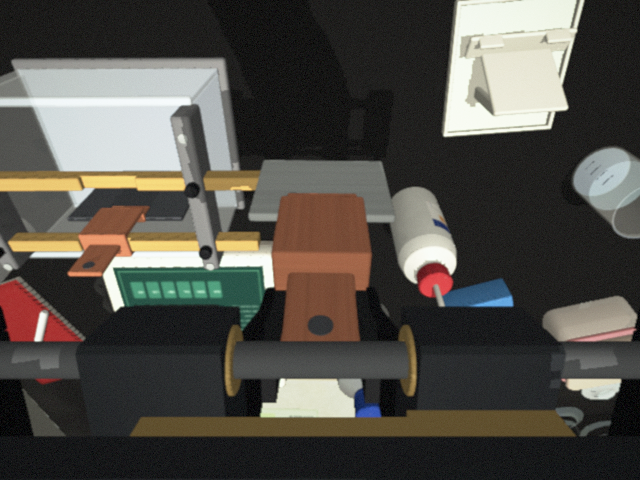

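The wrist picture shows the held electrode upright: the plate's lower edge is at (262–385, 160) and the tab's hole at (320,325). The cell screws are at (193,190) and (206,252), within 2 px of my cell estimate, and the bar's notch steps are near columns 82 and 137. I'll refine the cell and notch positions numerically.

```bash
python3 - <<'E'
from h import *
import cv2
c=json.load(open("w4.json"));im=cv2.imread("pics/w4.png");g=cv2.cvtColor(im,cv2.COLOR_BGR2GRAY).astype(float)
# bar rows
hsv=cv2.cvtColor(im,cv2.COLOR_BGR2HSV);y=(hsv[...,0]>14)&(hsv[...,0]<32)&(hsv[...,1]>90)&(hsv[...,2]>70)
print([(col,np.where(y[165:205,col])[0][[0,-1]]+165) for col in (40,60,75,90,105,120,130,150,165,220,240)if y[165:205,col].any()])
A=R.from_euler("z",CELL["psi"])
for x in (-.004,0,.004):
    s=np.arange(-30,86,1.)/1e3;p=proj(c,CELL["mid"]+A.apply(np.c_[0*s+x,s,0*s]))
    v=cv2.remap(g.astype(np.float32),p[:,:1].astype(np.float32),p[:,1:].astype(np.float32),cv2.INTER_LINEAR).ravel()
    print(x,[(int(a*1e3),int(b)) for a,b in zip(s,v)][::1] if x==0 else [(int(s[i]*1e3),int(v[i+1]-v[i-1])) for i in range(1,len(s)-1) if abs(v[i+1]-v[i-1])>14])
# dark screws
for (cx,cy) in ((193,190),(206,252)):
    r=g[cy-8:cy+9,cx-9:cx+10]<35; k=np.argwhere(r); print((k.mean(0)+[cy-8,cx-9]).round(1),len(k))
E
```

```text
[(40, array([171, 190])), (60, array([172, 190])), (75, array([172, 189])), (90, array([172, 187])), (105, array([172, 188])), (120, array([172, 188])), (130, array([172, 188])), (150, array([172, 190])), (165, array([172, 190])), (220, array([171, 189])), (240, array([170, 189]))]
-0.004 [(-3, -16), (-2, -43), (-1, -58), (0, -15), (1, 78), (2, 106), (3, 47), (46, -20), (47, -33), (48, -17)]
0 [(-30, 202), (-29, 202), (-28, 203), (-27, 201), (-26, 200), (-25, 202), (-24, 201), (-23, 201), (-22, 203), (-21, 202), (-20, 203), (-19, 202), (-18, 201), (-17, 202), (-16, 203), (-15, 201), (-14, 201), (-13, 203), (-12, 203), (-11, 203), (-10, 203), (-9, 201), (-8, 204), (-7, 202), (-6, 203), (-5, 203), (-4, 202), (-3, 196), (-2, 171), (-1, 129), (0, 94), (1, 114), (2, 175), (3, 211), (4, 212), (5, 211), (6, 211), (7, 212), (8, 211), (9, 212), (10, 213), (11, 214), (12, 212), (13, 213), (14, 212), (15, 213), (16, 213), (17, 213), (18, 213), (19, 213), (20, 214), (21, 213), (22, 214), (23, 214), (24, 212), (25, 214), (26, 215), (27, 214), (28, 214), (29, 214), (30, 213), (31, 213), (32, 215), (33, 214), (34, 215), (35, 215), (36, 215), (37, 213), (38, 215), (39, 214), (40, 214), (41, 215), (42, 216), (43, 215), (44, 215), (45, 213), (46, 210), (47, 212), (48, 216), (49, 216), (50, 216), (51, 216), (52, 217), (53, 217), (54, 215), (55, 216), (56, 216), (57, 217), (58, 217), (59, 217), (60, 215), (61, 216), (62, 217), (63, 217), (64, 216), (65, 216), (66, 217), (67, 216), (68, 216), (69, 217), (70, 217), (71, 216), (72, 216), (73, 216), (74, 216), (75, 216), (76, 215), (77, 216), (78, 216), (79, 216), (80, 216), (81, 216), (82, 216), (83, 216), (84, 215), (85, 215)]
0.004 [(-3, -27), (-2, -65), (-1, -80), (1, 78), (2, 82), (3, 29), (46, 17), (47, 28)]
[189.  193.4] 92
[249.6 206.1] 38
```

```bash
python3 - <<'E'
from cell import env
from h import *
c=json.load(open("w4.json"));A=R.from_euler("z",CELL["psi"])
for s in (-.03,.06,.13): print(s,proj(c,CELL["mid"]+A.apply(np.array([[-6,s*1e3,0],[6,s*1e3,0],[-6,s*1e3,-16]])/1e3)).round(1).tolist())
o=env.get_obs()
for off in ([-.036,-.024,.165],[-.036,-.024,.019]): print(plan(o,off))
E
```

```text
-0.03 [[42.6, 176.3], [48.4, 188.9], [52.8, 167.9]]
0.06 [[149.3, 175.8], [152.8, 188.5], [155.6, 167.5]]
0.13 [[232.5, 175.5], [234.4, 188.2], [235.8, 167.1]]
(array([-2.50e-02, -1.16e+00,  2.00e-03, -3.00e-03, -7.00e-03, -1.00e-03]), array([ 0.5286, -0.1538,  0.288 ]), array([179.9,  20. , 173.8]))
(array([ 2.170e-01, -1.158e+00,  6.910e-01, -3.000e-03, -7.000e-03,
       -1.000e-03]), array([ 0.5286, -0.1538,  0.142 ]), array([179.9,  20. , 173.8]))
```

Emit:
{"fn": "apply_moves", "kwargs": {
  "moves": [
    [0, -0.06, 0, 0, 0, 0, 0.2],
    [0, -0.18, 0, 0, 0, 0, 0.2],
    [-0.01, -0.36, 0, 0, 0, 0, 0.2],
    [-0.02, -0.55, 0, 0, 0, 0, 0.2],
    [-0.025, -0.74, 0, 0, 0, 0, 0.2],
    [-0.025, -0.9, 0, 0, 0, 0, 0.2],
    [-0.025, -1, 0, 0, 0, 0, 0.2],
    [-0.025, -1, 0, 0, 0, 0, 0.2],
    [-0.025, -1, 0, 0, 0, 0, 0.2]
  ]
}}

```text
time_s: 9.1
tool_pos: [0.5335, -0.1204, 0.2884]
tool_rot: [-179.8, 19.4, 173.9]
force: [-0.5, 1.1, -3.3]
grip_width: 0.0295
grasp_force: 45.0
```

```bash
sed -i 's/\[.5475,-.1313/[.5485,-.1313/' h.py; python3 - <<'E'
from cell import env
from h import *
o=env.get_obs();print(o["tool_pos"],o["tool_rot"],o["force"])
for off in ([-.036,-.028,.165],[-.036,-.028,.06],[-.036,-.028,.020]): print(plan(o,off)[0])
E
```

```text
[ 0.5335471  -0.12037593  0.28844228] [-179.7796032    19.39851375  173.86640235] [-0.45639831  1.07934934 -3.32872863]
[ 0.002 -0.188  0.002 -0.003 -0.007  0.001]
[ 0.177 -0.187  0.497 -0.003 -0.007  0.001]
[ 0.243 -0.186  0.686 -0.003 -0.007  0.001]
```

Emit:
{"fn": "apply_moves", "kwargs": {
  "moves": [
    [0, -0.1, 0, -0.003, -0.007, 0, 0.2],
    [0, -0.19, 0, -0.003, -0.007, 0, 0.2],
    [0, -0.19, 0, -0.003, -0.007, 0, 0.2],
    [0.02, -0.19, 0.05, -0.003, -0.007, 0, 0.2],
    [0.05, -0.19, 0.14, -0.003, -0.007, 0, 0.2],
    [0.09, -0.19, 0.25, -0.003, -0.007, 0, 0.2],
    [0.13, -0.19, 0.36, -0.003, -0.007, 0, 0.2],
    [0.165, -0.19, 0.46, -0.003, -0.007, 0, 0.2],
    [0.177, -0.188, 0.497, -0.003, -0.007, 0, 0.2],
    [0.177, -0.188, 0.497, -0.003, -0.007, 0, 0.2]
  ]
}}

```text
time_s: 10.1
tool_pos: [0.5282, -0.1567, 0.1815]
tool_rot: [180.0, 19.9, 174.0]
force: [-0.2, 0.9, -2.4]
grip_width: 0.029
grasp_force: 45.0
```

```bash
cat > look.py <<'E'
from cell import env, viewer
from h import *
import cv2,sys
# check held electrode & cell: scan wrist image for electrode/bar features vs prediction
o=env.get_obs();print(o["tool_pos"],o["tool_rot"],o["force"],o["grip_width"])
g=json.load(open("grasp.json"));T=rot(o["tool_rot"]);O=o["tool_pos"]+T.apply(g["X"]);Q=T*R.from_quat(g["Q"])
A=R.from_euler("z",CELL["psi"]);print("O in cell mm",(A.inv().apply(O-CELL["mid"])*1e3).round(1),"tilt",(A.inv()*Q).as_euler("xyz",degrees=True).round(1))
c=viewer.get_calibration("wrist");im=viewer.read_camera("wrist")[:,:,::-1];cv2.imwrite(sys.argv[1],im)
hsv=cv2.cvtColor(im,cv2.COLOR_BGR2HSV)
y=(hsv[...,0]>14)&(hsv[...,0]<32)&(hsv[...,1]>90)&(hsv[...,2]>70)
e=(hsv[...,0]<13)&(hsv[...,1]>90)&(hsv[...,2]>40)
for s in (-.07,-.058,.04,.06):
    p=proj(c,CELL["mid"]+A.apply(np.array([[-6,s*1e3,0],[6,s*1e3,0],[-6,s*1e3,-16]])/1e3));k=np.where(y[:,int(p[0,0].clip(0,639))])[0]
    print("bar",s,p.round(1).tolist(),k[[0,-1]] if len(k) else None)
P=proj(c,O+Q.apply(np.array([[-13,-22,-15],[-13,22,-15],[-13,-22,3],[-13,22,3],[0,-15,40],[0,15,40]])/1e3))
for i in (0,2,4):
    r=int(P[i,1]);k=np.where(e[r.__int__() if r<480 else 479])[0];k=k[(k>200)&(k<440)];print("el row",r,P[i:i+2,0].round(1),k[[0,-1]] if len(k) else None)
E
python3 look.py pics/l1.png; python3 - <<'E'
from cell import env
from h import *
o=env.get_obs()
print(plan(o,[-.036,-.028,.020])[0])
E
```

```text
[ 0.52816326 -0.15674082  0.18149809] [179.96971436  19.8651699  173.99691024] [-0.21549283  0.94798518 -2.40028922] 0.02902617098255053
O in cell mm [-37.1 -27.1  58.5] tilt [-0.1  0.2  0.2]
bar -0.07 [[253.2, 245.5], [255.0, 260.4], [256.5, 230.8]] [235 436]
bar -0.058 [[272.5, 245.5], [273.7, 260.5], [274.8, 230.9]] [235 435]
bar 0.04 [[429.4, 245.8], [426.4, 260.7], [424.2, 231.1]] [235 435]
bar 0.06 [[461.5, 245.9], [457.6, 260.8], [454.7, 231.2]] [234 435]
el row 226 [276. 369.] [277 365]
el row 249 [272.4 373. ] [273 369]
el row 335 [284.1 362.3] [281 359]
[ 0.068 -0.002  0.188  0.    -0.     0.002]
```

Emit:
{"fn": "apply_moves", "kwargs": {
  "moves": [
    [0.017, 0, 0.045, 0, 0, 0, 0.2],
    [0.034, 0, 0.095, 0, 0, 0, 0.2],
    [0.052, 0, 0.14, 0, 0, 0, 0.2],
    [0.068, -0.004, 0.188, 0, 0, 0.002, 0.2],
    [0.068, -0.004, 0.188, 0, 0, 0.002, 0.2],
    [0.068, -0.004, 0.188, 0, 0, 0.002, 0.2]
  ]
}}

```text
time_s: 10.75
tool_pos: [0.5289, -0.1594, 0.1431]
tool_rot: [179.9, 20.0, 173.7]
force: [-0.3, 0.7, -2.4]
grip_width: 0.0289
grasp_force: 45.0
```

```bash
cat >> look.py <<'E'
gr=cv2.cvtColor(im,cv2.COLOR_BGR2GRAY).astype(int)
for s in (-.065,.015):
    q=proj(c,CELL["mid"]+A.apply(np.array([[6,s*1e3,0],[-6,s*1e3,0],[-6,s*1e3,-16]])/1e3)).round(0).astype(int);col=q[0,0];print("prof",s,q.tolist(),[(r,*im[r,col][::-1].tolist()) for r in range(q[2,1]-10,q[0,1]+12,2)])
E
python3 look.py pics/l2.png;python3 - <<'E'
from cell import env,viewer,boxes_of
from h import *
import cv2
o=env.get_obs()
for x in (-.01,0,.001): print(plan(o,[x,-.028,.020])[0])
viewer.read_camera("scene");c=viewer.get_calibration("scene")
for t in("lip","electrode","tab"): print(t,[(b["location"],b["conf"]) for b in boxes_of("scene",t)][:2])
E
```

```text
[ 0.52890328 -0.15938433  0.14309199] [179.90671736  20.02891889 173.67729991] [-0.28179423  0.73924855 -2.36467035] 0.028873922915111077
O in cell mm [-36.1 -29.6  20.1] tilt [ 0.  -0.  -0.1]
bar -0.07 [[248.5, 286.5], [250.8, 302.2], [252.4, 267.6]] [272 435]
bar -0.058 [[270.4, 286.5], [272.0, 302.1], [273.1, 267.5]] [272 435]
bar 0.04 [[449.7, 285.9], [445.7, 301.6], [442.6, 267.0]] [271 435]
bar 0.06 [[486.4, 285.8], [481.2, 301.5], [477.3, 266.9]] [270 435]
el row 226 [276. 369.] [277 365]
el row 249 [272.4 373. ] [273 369]
el row 335 [284.1 362.3] [281 359]
prof -0.065 [[260, 302], [258, 286], [261, 268]] [(258, 235, 241, 242), (260, 236, 241, 242), (262, 234, 240, 241), (264, 233, 239, 241), (266, 236, 241, 243), (268, 236, 242, 242), (270, 193, 195, 187), (272, 133, 107, 64), (274, 135, 109, 64), (276, 135, 109, 63), (278, 137, 114, 66), (280, 135, 110, 65), (282, 132, 108, 65), (284, 133, 108, 62), (286, 140, 113, 69), (288, 181, 149, 88), (290, 185, 151, 88), (292, 189, 153, 91), (294, 186, 151, 90), (296, 182, 147, 87), (298, 241, 205, 120), (300, 251, 226, 132), (302, 24
[... 270 characters left out ...]
3), (269, 69, 67, 63), (271, 129, 108, 66), (273, 134, 111, 62), (275, 138, 114, 65), (277, 142, 115, 69), (279, 140, 115, 71), (281, 166, 133, 78), (283, 249, 221, 127), (285, 252, 234, 142), (287, 252, 231, 138), (289, 251, 229, 138), (291, 251, 231, 139), (293, 252, 232, 138), (295, 252, 228, 134), (297, 123, 106, 77), (299, 62, 63, 66), (301, 59, 59, 64), (303, 60, 63, 64), (305, 58, 60, 60), (307, 52, 53, 54), (309, 47, 49, 49), (311, 43, 45, 48), (313, 45, 44, 47)]
[-0.12   0.008  0.047 -0.     0.001 -0.001]
[-0.167  0.008  0.064 -0.     0.001 -0.001]
[-0.171  0.008  0.066 -0.     0.001 -0.001]
lip [([339.5, 271.3], 0.88)]
electrode [([339.9, 270.0], 0.73)]
tab [([342.3, 273.1], 0.95)]
```

Emit:
{"fn": "apply_moves", "kwargs": {
  "moves": [
    [-0.02, 0.008, 0.008, 0, 0, 0, 0.2],
    [-0.04, 0.008, 0.016, 0, 0, 0, 0.2],
    [-0.06, 0.008, 0.023, 0, 0, 0, 0.2],
    [-0.08, 0.008, 0.031, 0, 0, 0, 0.2],
    [-0.1, 0.008, 0.039, 0, 0, 0, 0.2],
    [-0.12, 0.008, 0.047, 0, 0, 0, 0.2],
    [-0.12, 0.008, 0.047, 0, 0, 0, 0.2]
  ]
}}

```text
time_s: 11.7
tool_pos: [0.5554, -0.1606, 0.1428]
tool_rot: [179.9, 20.1, 173.7]
force: [-0.7, -0.2, -2.5]
grip_width: 0.0292
grasp_force: 45.0
```

Emit:
{"fn": "apply_moves", "kwargs": {
  "moves": [
    [-0.02, 0, 0.007, 0, 0, 0, 0.2],
    [-0.035, 0, 0.013, 0, 0, 0, 0.2],
    [-0.05, 0, 0.019, 0, 0, 0, 0.2],
    [-0.05, 0, 0.019, 0, 0, 0, 0.2]
  ]
}}

```text
time_s: 12.1
tool_pos: [0.5659, -0.1617, 0.1427]
tool_rot: [179.9, 20.1, 173.7]
force: [0.0, 0.1, -2.4]
grip_width: 0.0292
grasp_force: 45.0
```

```bash
python3 look.py pics/l3.png | head -2
```

```text
[ 0.56589579 -0.16172973  0.14274272] [179.91572988  20.06831791 173.69683105] [ 0.03449875  0.14108512 -2.43531716] 0.029209348501915654
O in cell mm [  0.9 -27.9  19.7] tilt [-0.  -0.  -0.1]
```

Emit:
{"fn": "apply_moves", "kwargs": {
  "moves": [
    [0.005, 0, 0.014, 0, 0, 0, 0.2],
    [0.01, 0, 0.028, 0, 0, 0, 0.2],
    [0.015, 0, 0.042, 0, 0, 0, 0.2],
    [0.02, 0, 0.056, 0, 0, 0, 0.2],
    [0.024, 0, 0.066, 0, 0, 0, 0.2],
    [0.024, 0, 0.066, 0, 0, 0, 0.2]
  ]
}}

```text
time_s: 12.75
tool_pos: [0.5651, -0.1616, 0.1281]
tool_rot: [179.9, 20.0, 173.7]
force: [-0.4, -1.0, -2.3]
grip_width: 0.0291
grasp_force: 45.0
```

Emit:
{"fn": "apply_moves", "kwargs": {
  "moves": [
    [0.0017, 0, 0.0047, 0, 0, 0, 0.2],
    [0.0034, 0, 0.0094, 0, 0, 0, 0.2],
    [0.0051, 0, 0.0141, 0, 0, 0, 0.2],
    [0.0051, 0, 0.0141, 0, 0, 0, 0.2]
  ]
}}

```text
time_s: 13.15
tool_pos: [0.5654, -0.1616, 0.1255]
tool_rot: [179.9, 20.0, 173.7]
force: [-0.5, -0.0, -2.9]
grip_width: 0.0291
grasp_force: 45.0
```

Emit:
{"fn": "apply_moves", "kwargs": {
  "moves": [
    [0.0017, 0, 0.0047, 0, 0, 0, 0.2],
    [0.0026, 0, 0.007, 0, 0, 0, 0.2],
    [0.0026, 0, 0.007, 0, 0, 0, 0.2]
  ]
}}

```text
time_s: 13.45
tool_pos: [0.5654, -0.1616, 0.124]
tool_rot: [179.9, 20.0, 173.7]
force: [-0.5, 0.5, -3.6]
grip_width: 0.0292
grasp_force: 45.0
```

Emit:
{"fn": "apply_moves", "kwargs": {
  "moves": [
    [0.0017, 0, 0.0047, 0, 0, 0, 0.2],
    [0.0017, 0, 0.0047, 0, 0, 0, 0.2]
  ]
}}

```text
time_s: 13.65
tool_pos: [0.5654, -0.1617, 0.123]
tool_rot: [179.9, 20.0, 173.7]
force: [0.7, -0.5, -3.5]
grip_width: 0.0289
grasp_force: 45.0
```

Emit:
{"fn": "apply_moves", "kwargs": {
  "moves": [
    [0.0017, 0, 0.0047, 0, 0, 0, 0.2],
    [0.0017, 0, 0.0047, 0, 0, 0, 0.2]
  ]
}}

```text
time_s: 13.85
tool_pos: [0.5659, -0.1617, 0.1228]
tool_rot: [179.9, 20.1, 173.7]
force: [-1.8, 0.5, 0.9]
grip_width: 0.0292
grasp_force: 45.0
```

Emit:
{"fn": "apply_moves", "kwargs": {
  "moves": [
    [0.0017, 0, 0.0047, 0, 0, 0, 0.2],
    [0.0017, 0, 0.0047, 0, 0, 0, 0.2]
  ]
}}

```text
time_s: 14.05
tool_pos: [0.5666, -0.1618, 0.1227]
tool_rot: [179.9, 20.2, 173.7]
force: [-4.8, 0.7, 6.0]
grip_width: 0.0288
grasp_force: 45.0
```

The hook rests on the bar: contact came at tool z 0.1229, as expected. I'll ease the pressure and slide toward +y.

Emit:
{"fn": "apply_moves", "kwargs": {
  "moves": [
    [-0.002, 0, -0.006, 0, 0, 0, 0.2],
    [-0.002, 0.01, -0.006, 0, 0, 0, 0.2],
    [-0.002, 0.03, -0.006, 0, 0, 0, 0.2],
    [-0.002, 0.05, -0.006, 0, 0, 0, 0.2],
    [-0.002, 0.07, -0.006, 0, 0, 0, 0.2],
    [-0.002, 0.09, -0.006, 0, 0, 0, 0.2],
    [-0.002, 0.11, -0.006, 0, 0, 0, 0.2],
    [-0.002, 0.12, -0.006, 0, 0, 0, 0.2],
    [-0.002, 0.12, -0.006, 0, 0, 0, 0.2]
  ]
}}

```text
time_s: 14.95
tool_pos: [0.5684, -0.1372, 0.1227]
tool_rot: [179.9, 20.1, 173.7]
force: [-0.2, -0.1, 2.9]
grip_width: 0.0291
grasp_force: 44.9
```

Emit:
{"fn": "apply_moves", "kwargs": {
  "moves": [
    [0, 0.02, 0, 0, 0, 0, 0.2],
    [0, 0.04, 0, 0, 0, 0, 0.2],
    [0, 0.06, 0, 0, 0, 0, 0.2],
    [0, 0.08, 0, 0, 0, 0, 0.2],
    [0, 0.1, 0, 0, 0, 0, 0.2],
    [0, 0.105, 0, 0, 0, 0, 0.2],
    [0, 0.105, 0, 0, 0, 0, 0.2]
  ]
}}

```text
time_s: 15.65
tool_pos: [0.5706, -0.1164, 0.1227]
tool_rot: [179.9, 20.1, 173.7]
force: [-0.4, -1.4, 2.8]
grip_width: 0.0292
grasp_force: 44.9
```

```bash
python3 look.py pics/l4.png | head -2
```

```text
[ 0.57061345 -0.11636686  0.12267213] [179.872056    20.07827454 173.71128384] [-0.39720613 -1.36691212  2.82711918] 0.029193419977263803
O in cell mm [ 0.7 17.6 -0.4] tilt [ 0.  -0.1 -0. ]
```

Emit:
{"fn": "apply_moves", "kwargs": {
  "moves": [
    [0, 0.005, 0, 0, 0, 0, 0.2],
    [0, 0.01, 0, 0, 0, 0, 0.2],
    [0, 0.015, 0, 0, 0, 0, 0.2],
    [0, 0.015, 0, 0, 0, 0, 0.2]
  ]
}}

```text
time_s: 16.1
tool_pos: [0.5707, -0.1141, 0.1225]
tool_rot: [179.9, 20.1, 173.7]
force: [-0.7, -3.5, 3.9]
grip_width: 0.0291
grasp_force: 44.9
```

Emit:
{"fn": "apply_moves", "kwargs": {
  "moves": [
    [0, 0.004, 0, 0, 0, 0, 0.2],
    [0, 0.004, 0, 0, 0, 0, 0.2]
  ]
}}

```text
time_s: 16.3
tool_pos: [0.5707, -0.113, 0.1224]
tool_rot: [179.9, 20.1, 173.7]
force: [-1.0, -2.8, 1.8]
grip_width: 0.0292
grasp_force: 44.9
```

Emit:
{"fn": "apply_moves", "kwargs": {
  "moves": [
    [0, 0.004, 0, 0, 0, 0, 0.2],
    [0, 0.004, 0, 0, 0, 0, 0.2]
  ]
}}

```text
time_s: 16.5
tool_pos: [0.5696, -0.111, 0.121]
tool_rot: [179.8, 19.9, 173.7]
force: [0.9, -0.3, -2.5]
grip_width: 0.0291
grasp_force: 45.0
```

The hook has entered the notch: z fell and the gripper carries the weight again. I'll lower the remaining depth.

Emit:
{"fn": "apply_moves", "kwargs": {
  "moves": [
    [0.0017, 0, 0.0047, 0, 0, 0, 0.2],
    [0.0034, 0, 0.0094, 0, 0, 0, 0.2],
    [0.0034, 0, 0.0094, 0, 0, 0, 0.2]
  ]
}}

```text
time_s: 16.8
tool_pos: [0.5699, -0.1118, 0.1194]
tool_rot: [179.9, 19.9, 173.7]
force: [0.5, -0.7, -2.4]
grip_width: 0.0291
grasp_force: 45.0
```

Emit:
{"fn": "apply_moves", "kwargs": {
  "moves": [
    [0.0017, 0, 0.0047, 0, 0, 0, 0.2],
    [0.0026, 0, 0.007, 0, 0, 0, 0.2],
    [0.0026, 0, 0.007, 0, 0, 0, 0.2]
  ]
}}

```text
time_s: 17.1
tool_pos: [0.5706, -0.1121, 0.1187]
tool_rot: [179.9, 20.0, 173.7]
force: [0.5, 0.9, -4.3]
grip_width: 0.0292
grasp_force: 45.0
```

Emit:
{"fn": "apply_moves", "kwargs": {
  "moves": [
    [0.0017, 0, 0.0047, 0, 0, 0, 0.2],
    [0.0017, 0, 0.0047, 0, 0, 0, 0.2]
  ]
}}

```text
time_s: 17.3
tool_pos: [0.5709, -0.1121, 0.1179]
tool_rot: [179.9, 20.1, 173.7]
force: [0.4, 0.7, -2.5]
grip_width: 0.0294
grasp_force: 45.0
```

Emit:
{"fn": "apply_moves", "kwargs": {
  "moves": [
    [0.0017, 0, 0.0047, 0, 0, 0, 0.2],
    [0.0017, 0, 0.0047, 0, 0, 0, 0.2]
  ]
}}

```text
time_s: 17.5
tool_pos: [0.5713, -0.1121, 0.1177]
tool_rot: [179.9, 20.1, 173.7]
force: [-3.4, 1.8, 3.0]
grip_width: 0.0292
grasp_force: 45.0
```

It's seated: contact came 5.1 mm below the bar's top. I'll release and retreat along the tool axis.

Emit:
{"fn": "apply_moves", "kwargs": {
  "moves": [
    [-0.001, 0, -0.003, 0, 0, 0, 0.2],
    [-0.001, 0, -0.003, 0, 0, 0, 0.36],
    [-0.001, 0, -0.003, 0, 0, 0, 0.42],
    [-0.001, 0, -0.003, 0, 0, 0, 0.5],
    [-0.001, 0, -0.003, 0, 0, 0, 0.55],
    [-0.001, 0, -0.003, 0, 0, 0, 0.55],
    [-0.001, 0, -0.003, 0, 0, 0, 0.55]
  ],
  "grip_force": 15
}}

```text
time_s: 18.2
tool_pos: [0.5709, -0.1125, 0.1177]
tool_rot: [179.9, 20.1, 173.7]
force: [0.0, 1.2, -0.2]
grip_width: 0.0474
grasp_force: 0.0
```

Emit:
{"fn": "apply_moves", "kwargs": {
  "moves": [
    [0, 0, -0.04, 0, 0, 0, 0.55],
    [0, 0, -0.1, 0, 0, 0, 0.55],
    [0, 0, -0.2, 0, 0, 0, 0.55],
    [0, 0, -0.32, 0, 0, 0, 0.55],
    [0, 0, -0.45, 0, 0, 0, 0.55],
    [0, 0, -0.6, 0, 0, 0, 0.55],
    [0, 0, -0.6, 0, 0, 0, 0.55],
    [0, 0, -0.6, 0, 0, 0, 0.55]
  ]
}}

```text
time_s: 19.0
tool_pos: [0.5302, -0.1083, 0.232]
tool_rot: [179.8, 20.2, 173.7]
force: [-0.3, 0.3, -0.8]
grip_width: 0.0477
grasp_force: 0.0
```

```bash
python3 - <<'E'
from cell import env, viewer, masks_of, boxes_of
from h import *
import cv2
o=env.get_obs();print(o["tool_pos"],o["force"],o["grip_width"])
C=CELL;A=R.from_euler("z",C["psi"]);O=C["mid"]+A.apply([0,.0225,-.005])
El=np.array([[0,-15,46],[0,15,46],[-13,-22,3],[-13,22,3],[-13,-22,-35],[-13,22,-35],[0,-40,-110],[0,40,-110]])/1e3
for n in ("wrist","scene","top"):
    c=viewer.get_calibration(n);im=viewer.read_camera(n)[:,:,::-1];cv2.imwrite(f"pics/f_{n}.png",im)
    print(n,proj(c,O+A.apply(El)).round(0).tolist())
    for b in masks_of(n,"electrode")[:1]:
        k=np.argwhere(b["pixels"]);print(b["location"],b["conf"],"rows",k[:,0].min(),k[:,0].max(),"cols",k[:,1].min(),k[:,1].max())
    hsv=cv2.cvtColor(im,cv2.COLOR_BGR2HSV);e=(hsv[...,0]<13)&(hsv[...,1]>90)&(hsv[...,2]>40)
    p=proj(c,O+A.apply(El[:6]));lo=(p.min(0)-6).astype(int);hi=(p.max(0)+7).astype(int);s=e[max(lo[1],0):hi[1],max(lo[0],0):hi[0]];k=np.argwhere(s)
    if len(k):
        print("orange rows",k[:,0].min()+max(lo[1],0),k[:,0].max()+max(lo[1],0),"cols",k[:,1].min()+max(lo[0],0),k[:,1].max()+max(lo[0],0))
        if n=="wrist":
            for r in range(0,s.shape[0],8):
                q=np.where(s[r])[0]
                if len(q):print(r+max(lo[1],0),q[[0,-1]]+max(lo[0],0))
E
```

```text
[ 0.53023951 -0.10825297  0.23201442] [-0.29706157  0.27610452 -0.84400912] 0.047699317116386954
wrist [[301.0, 248.0], [346.0, 247.0], [293.0, 197.0], [354.0, 197.0], [295.0, 173.0], [350.0, 172.0], [281.0, 149.0], [364.0, 149.0]]
[322.2, 187.7] 0.6 rows 148 250 cols 274 368
orange rows 169 253 cols 286 351
174 [294 348]
182 [294 348]
190 [294 349]
198 [292 350]
206 [292 350]
214 [292 350]
222 [292 350]
230 [286 342]
238 [286 343]
246 [286 344]
scene [[349.0, 243.0], [342.0, 237.0], [345.0, 261.0], [336.0, 252.0], [344.0, 275.0], [336.0, 265.0], [352.0, 302.0], [337.0, 284.0]]
orange rows 237 280 cols 337 354
top [[405.0, 259.0], [392.0, 258.0], [406.0, 267.0], [387.0, 266.0], [404.0, 269.0], [386.0, 267.0], [408.0, 267.0], [377.0, 265.0]]
[400.6, 258.0] 0.48 rows 255 263 cols 388 406
orange rows 255 268 cols 388 406
```

Seen from the wrist camera, the electrode matches the seated pose within about 2 mm: tab end at row 250 and plate bottom at row 148 (predicted 248 and 149), leg columns 292–350 against 293–354. I'll hand the job in.

```bash
python3 -c "
from cell import env
print(env.sign_off())"
```

```text
the job is handed in; nothing more can be done
None
```

The electrode hangs upright with its hook fully in the working bar's notch (contact came 5.1 mm below the bar's top), the gripper is released and clear, and the job was handed in at about 19 s.

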